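# Clear the spice chest's hatch and pop it open

### The arm

A 6-joint arm with a two-finger parallel gripper is mounted at the origin on the work surface. World frame = base frame: x ahead of the robot, y to its left, z up, the work surface at z = 0. Lengths are in mm, angles in rad, forces in N, time in s.
With the tool pointing down it reaches from about 350 to 875 mm from the base axis. Payload 4.2 kg.
Tool frame: the origin (TCP) lies on the centre line of the jaws, within the pads' length; the fingertips stand 11 mm ahead of it and the grasp point (between the pads) lies 8 mm behind it; z points along the fingers, y is the line along which they close (so a half turn about z gives the same grasp; the last joint's range is limited). The gripper opens to 85 mm and grips with 20 to 120 N. Pads are 22 mm wide; open, the fingers measure 114 mm over their backs; the gripper's body (76 mm by 85 mm) begins 54 mm behind the grasp point. The pads swing forward as they close: fully open they stand 13 mm farther back than shut.
Start: joints at [1.547, 0.385, 0.008, 0, -1.194, -0.259], TCP at [174.371, 600.162, 242.312] pointing down, gripper open.
Joint ranges: [-3.14, 3.14], [-1.21, 2.06], [-1.07, 1.41], [-3.16, 2.05], [-2.99, -0.16], [-3.1, 3.1]. Speed limits (rad/s): [2.79, 2.79, 3.14, 3.14, 3.14, 3.14].

### API

Orientations are given as a 3x3 rotation matrix whose columns are the frame's x, y, z axes.
In Python, from cell import read_state, snapshot, camera_params, job_done gives the robot as it stands.
- The arm moves only by the tool apply_moves, never from a script. Its argument "series" is a list of rows, each a list of 5 numbers: the gripper command: -1 is fully open, 1 is shut, values between are in proportion, then the shift along the tool's x, y, z as a fraction of full scale, then the turn about the tool's z as a fraction of full scale. A call has 1 to 20 rows; each row is the pose to reach, as a shift and turn from the pose commanded when the call began, along the tool's axes at that moment; what a row does not reach only later rows make up. Full scale, the value 1, is 0.2 m for a shift and 90 degrees for a turn. A row lasts 1/12 s, in which the tool goes at most 41.7 mm and 7.16 degrees, less where a joint would pass 70% of its speed; a pose out of reach is approached as far as the arm can. A call with a number of a shift or a turn outside -1 to 1 is refused whole. A call with a gripper value outside its range is refused whole. The fingers move at their own pace and stop on an object; "newtons" is the grip in N (left out, the last holds). Time passes only in rows, so rows that repeat a pose let the fingers close. It gives the time, the measured TCP pose, the force, the opening and the grip force at its end, in the units of the state.
- read_state(): the state, without advancing time (a new reading comes with each control period).
- snapshot(name): name is "side" or "top" or "wrist"; returns the picture (384x512x3 uint8, red, green, blue); there is no depth.
- camera_params(name): a dict with "mtx" (3x3 intrinsics, pixels), "eye" and "rotation" of the camera in the world. Camera axes: x right, y up, looking along -z (the intrinsics and any distortion apply to the point x, -y, -z); pixel columns grow to the right and rows downward; lengths in mm; the calibration is good to about 2 mm. A picture is of the moment at which its call begins: read the wrist's pose just before it. camera_params takes no time and is no camera call; for the wrist camera it gives the pose at the moment of the call.
- job_done(): hands the job in; it is judged then, once.
The state is a dict: "time": time; "joint_positions": joint angles; "dq": joint speeds; "tau": joint torques, N m; "tcp_pos": TCP position; "ee_rot": TCP orientation; "wrist_force": force on the tool from outside, world axes, zero at the start; "moment": the same for the moment, N m; "finger_gap": finger opening in mm; "grasp_force": force on a finger pad.
Only numpy, scipy, OpenCV 4.12 (cv2) and the standard library are available. Lean on these libraries where they do the work, as an engineer would, in place of code of your own. Each camera call takes 0.05 s, during which the arm holds its last target. There are 200 camera calls.

### The job

The low wooden spice chest has a push-to-open hatch in its top, and the clay grinding bowl is standing on it. Gently push the bowl sideways along the top, without lifting or tipping it, until it stands wholly on the fixed board beside the hatch; then press the hatch down near its free edge until the catch lets go, and take the hand away so that the hatch springs up and stays ajar. Grasp nothing and leave the other things where they are.

Things in the scene. Friction and masses are not known exactly. Their poses are not given: they have to be found in the camera images.
- chest: low brown wooden chest fixed to the bench, flat top 70 mm high; yaw within 0.45 rad. Origin at bench level; x points away from the robot, y to the left; it spans x -100 to +100, y -200 to +175 mm. The hatch fills the top from x -84 to +84, y +6 to +163 mm (left part); the top at y below +3 mm is the fixed board, flush with the hatch
- hatch (a joint): angle (rad) of the hatch, a panel of the same wood, 168 x 157 x 10 mm, outlined by a dark seam, hinged along its far (+x) edge, where dark steel knuckles show; its free edge is the one nearest the robot. 0 = shut and flush, negative = pressed in (hard stop at -0.045), about +0.35 = sprung ajar, the free edge some 55 mm up. A spring lifts it, a catch holds it
- hatch_plate (a point): centre of a 20 mm round dark steel plate in the hatch's top, 28 mm from the free edge, half-way along it: the place to press. It moves with the hatch (70 mm high when shut). The catch lets go some 3 to 4 mm below flush here, at roughly 7 N; hard stop at 6 mm; pressing to 12 to 20 N is safe. The hatch rises as the finger is withdrawn upwards
- board_mid (a point): point on the top of the fixed board (height 70 mm), at chest x 0, y -90 mm: a good place for the bowl's centre
- bowl_mid (a point): centre, half-way up, of the terracotta grinding bowl: round, 48 mm high, 72 mm across the foot, 92 mm across the rim, walls 8 mm, about 0.2 kg, loose. It starts near the middle of the hatch (its weight does not release the catch); this point is 94 mm above the bench while the bowl stands on the chest
- jar: small amber glass jar, 38 mm across, 52 mm high, loose at the far right corner of the fixed board (near chest x +72, y -175 mm); origin at the centre of its underside; bystander
- mug: green enamel mug, 82 mm across the rim and 82 mm high, on the bench; origin under its centre; bystander
- pot_lid: round aluminium pot lid 150 mm across, 46 mm high with its knob, lying on the bench; origin under its centre; bystander
- ladle: red plastic ladle about 300 mm long and 35 mm high lying on the bench; origin under the middle of its handle; bystander
- brush: hand brush lying on the bench; origin at its middle; bystander
Not all that is in view belongs to the job. What is meant by the part that bears bowl_mid is not blue or green, and is the smaller of those in its own colour.

How it is judged (in metres and radians):
On the way, in this order (a step that is already met when the one before it is completed fails the run):
1. the bowl stands on the fixed board, clear of the hatch, while the hatch is still shut (y of bowl_mid in the frame of chest between -0.165 and -0.04 m and x of bowl_mid in the frame of chest between -0.06 and 0.06 m and height (world z) of bowl_mid between 0.088 and 0.1 m and value of joint hatch below 0.03 rad), for 0.2 s.
2. the hatch has sprung ajar (value of joint hatch above 0.2 rad), for 0.2 s.
At the end, for the whole second after the job is handed in: The bowl stands upright (within 0.1 rad) on the fixed board, its centre 40 to 165 mm to the right of the chest's origin and within 60 mm of the board's middle line, and the hatch stands ajar by more than 0.2 rad (y of bowl_mid in the frame of chest between -0.165 and -0.04 m and x of bowl_mid in the frame of chest between -0.06 and 0.06 m and height (world z) of bowl_mid between 0.088 and 0.1 m and angle between bowl_mid's own z axis and vertical below 0.1 rad and value of joint hatch above 0.2 rad); the robot touches nothing.
It fails at once if the bowl is lifted off the chest's top (by more than 15 mm) or falls from it (height (world z) of bowl_mid above 0.109 m or height (world z) of bowl_mid below 0.075 m).
It fails at once if the bowl is tipped by more than 0.4 rad (angle between bowl_mid's own z axis and vertical above 0.4 rad).
It fails at once if the bowl is gripped or shoved with more than 18 N (contact force between the fingers and bowl above 18 N).
It fails at once if one of the other things is moved by more than 25 mm (distance of any of jar, mug, pot_lid, ladle, brush from where it was at the start of the episode above 0.025 m).
It also fails if it takes over 48 s, if anything falls off the work surface, if the arm or the gripper's body presses on something with over 40 N, if the wrist force passes 120 N, or if a joint passes its speed limit or range.

## Working session

There is one attempt and no reset: what is moved stays moved. The work goes in short steps, Python scripts to look and compute and a tool call to move; the robot and the scene stay as the last step left them, time stands still between calls to the robot, and variables do not carry over. Pictures are saved under pics/ and viewed, at most 10 in all, crops included, and the job is handed in when it is done.

Besides the shell and the picture viewer there is one more tool, called after "Emit:" as name([rows], argument=value, ...), one row to a line, values as JSON. apply_moves: Moves the arm, as the interface text tells. Its arguments: {"type":"object","properties":{"series":{"type":"array","items":{"type":"array","items":{"type":"number","minimum":-1,"maximum":1}}},"newtons":{"type":"number"}},"required":["series"]}

```bash
mkdir -p pics; python3 - <<'E'
from cell import *
import cv2
for n in("top","side"):
    cv2.imwrite(f"pics/{n}0.png",cv2.cvtColor(snapshot(n),cv2.COLOR_RGB2BGR))
    print(n,camera_params(n))
s=read_state();print(s["time"],s["tcp_pos"],s["ee_rot"],s["finger_gap"])
E
```

```text
top {'mtx': array([[454.82735157,   0.        , 263.60510334],
       [  0.        , 454.82735157, 183.57672101],
       [  0.        ,   0.        ,   1.        ]]), 'eye': array([ 326.93426883,  -20.30564424, 1669.23107812]), 'rotation': array([[ 0.01492308,  0.9937834 , -0.11032614],
       [-0.99983008,  0.01363691, -0.01240332],
       [-0.0108217 ,  0.11049249,  0.99381804]])}
side {'mtx': array([[480.69068418,   0.        , 250.56167495],
       [  0.        , 480.69068418, 186.68320201],
       [  0.        ,   0.        ,   1.        ]]), 'eye': array([  216.2062678 , -1021.28687186,   915.66626084]), 'rotation': array([[ 0.95233474,  0.20252413, -0.22812828],
       [-0.3044409 ,  0.58355029, -0.75285111],
       [-0.01934619,  0.78641785,  0.61739184]])}
0.1 [174.25958953 599.68257142 241.32536422] [[ 9.60233340e-01 -2.79198425e-01 -4.15801050e-04]
 [-2.79198698e-01 -9.60231390e-01 -1.94019002e-03]
 [ 1.42432776e-04  1.97912625e-03 -9.99998031e-01]] 85.45966786403065
```

View pics/top0.png

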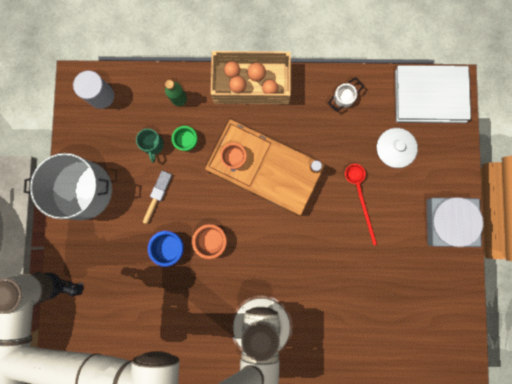

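View pics/side0.png

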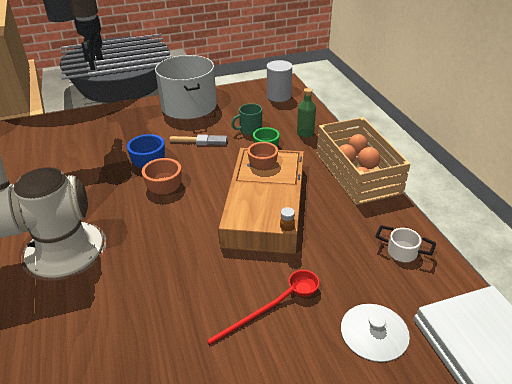

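The top view shows the chest with corners near (230,121), (325,163), (302,214) and (206,168). The small terracotta bowl is on the hatch at about (233,156) and the jar at (316,166). I'll enlarge this part to measure it.

```bash
cat > h.py <<'E'
import numpy as np,cv2
from cell import *
def ray(n,uv,z,P=None):
    p=P or camera_params(n);K=np.array(p["mtx"]);R=np.array(p["rotation"]);e=np.array(p["eye"])
    d=np.linalg.inv(K)@[uv[0],uv[1],1];d=R@[d[0],-d[1],-d[2]]
    return e+d*(z-e[2])/d[2]
def pix(n,X):
    p=camera_params(n);K=np.array(p["mtx"]);c=np.array(p["rotation"]).T@(np.array(X)-p["eye"])
    q=K@[c[0],-c[1],-c[2]];return q[:2]/q[2]
E
python3 - <<'E'
import cv2
i=cv2.imread("pics/top0.png")[112:222,195:340]
cv2.imwrite("pics/c0.png",cv2.resize(i,None,fx=5,fy=5,interpolation=cv2.INTER_CUBIC))
E
```

```text
(no output)
```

View pics/c0.png

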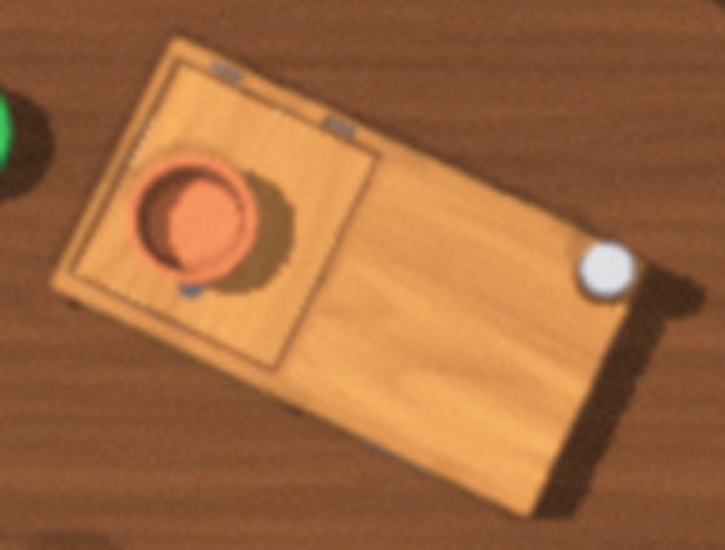

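The crop shows these points (5x scale):
- Chest corners: (175,37), (50,287), (530,516).
- Hatch seam corners: (177,60), (72,272), (277,369), (379,154).
- Bowl rim centre: (195,219).
- Steel plate peeping out at (190,291).

```bash
cat >> h.py <<'E'
def fit(A,W):
    A=np.array(A,float);W=np.array(W)[:,:2];a=A.mean(0);w=W.mean(0);H=(A-a).T@(W-w)
    t=np.arctan2(H[0,1]-H[1,0],H[0,0]+H[1,1]);R=np.array([[np.cos(t),-np.sin(t)],[np.sin(t),np.cos(t)]])
    return t,R,w-R@a
E
python3 - <<'E'
from h import *
c=lambda p:((p[0]-2)/5+195,(p[1]-2)/5+112)
px=[(175,37),(50,287),(530,516),(177,60),(72,272),(277,369),(379,154)]
A=[(100,175),(-100,175),(-100,-200),(84,163),(-84,163),(-84,6),(84,6)]
W=[ray("top",c(p),70) for p in px]
t,R,o=fit(A,W);print(t,o)
print("res",[np.round((R@a+o-w[:2]),1).tolist() for a,w in zip(A,W)])
for n,p,z in(("bowl",(195,219),118),("jar",(607,270),52+70)):
    w=ray("top",c(p),z)[:2];print(n,w,R.T@(w-o))
for a in((0,-90),(-56,84.5)):print(a,R@a+o)
# side cam check: 
print("side", [pix("side",[*(R@a+o),70]).round() for a in A])
s=read_state();print(s["joint_positions"])
E
```

```text
-0.4316525196149916 [572.49835025   8.94926859]
res [[0.0, 0.6], [1.2, -0.5], [1.9, 0.9], [-2.7, -1.8], [-0.3, -2.7], [1.4, 1.9], [-1.5, 1.7]]
bowl [595.74407136 104.27493102] [-18.76809639  96.30734149]
jar [ 563.26563502 -179.97280636] [  70.65391593 -175.45602753]
(0, -90) [534.84484178 -72.79553736]
(-56, 84.5) [556.98737616 109.12740834]
side [array([303., 152.]), array([239., 148.]), array([219., 229.]), array([297., 153.]), array([244., 151.]), array([237., 181.]), array([295., 184.])]
[ 1.54659071e+00  3.85472869e-01  6.72315997e-03 -3.96538809e-04
 -1.19399633e+00 -2.58607788e-01]
```

The chest fit is good to about 2 mm: yaw -0.432, origin (572.5, 9). The bowl is at chest (-19, 96), and the jar comes out at its stated place. I'll go to chest (-19, 178) with the fingers about 40 mm apart, so that they cradle the round bowl at two points.

Emit:
apply_moves([
  [0.06,0.15,0.08,0,0],
  [0.06,0.35,0.18,0,0],
  [0.06,0.55,0.28,0,0],
  [0.06,0.75,0.38,0,0],
  [0.06,0.9,0.45,0,0],
  [0.06,0.924,0.462,0,0],
  [0.06,0.924,0.462,0,0],
])

```text
time: 0.68
tcp_pos: [327.6, 457.9, 242.1]
ee_rot: [[0.959, -0.283, -0.0], [-0.283, -0.959, -0.001], [-0.0, 0.001, -1.0]]
wrist_force: [0.3, -0.2, 0.2]
finger_gap: 40.3
grasp_force: 0.0
```

Emit:
apply_moves([
  [0.06,0.15,0.08,0,0],
  [0.06,0.35,0.18,0,0],
  [0.06,0.55,0.28,0,0],
  [0.06,0.75,0.38,0,0],
  [0.06,0.9,0.45,0,0],
  [0.06,0.924,0.462,0,0],
  [0.06,0.924,0.462,0,0],
])

```text
time: 1.27
tcp_pos: [478.7, 318.8, 241.6]
ee_rot: [[0.959, -0.282, -0.001], [-0.282, -0.959, -0.001], [-0.001, 0.001, -1.0]]
wrist_force: [-0.1, -0.6, -0.3]
finger_gap: 40.3
grasp_force: 0.0
```

Emit:
apply_moves([
  [0.06,0.15,0.08,0,0],
  [0.06,0.35,0.18,0,0],
  [0.06,0.55,0.28,0,0],
  [0.06,0.75,0.38,0,0],
  [0.06,0.9,0.45,0,0],
  [0.06,0.924,0.462,0,0],
  [0.06,0.924,0.462,0,0],
])

```text
time: 1.85
tcp_pos: [630.1, 179.5, 241.0]
ee_rot: [[0.96, -0.281, -0.001], [-0.281, -0.96, -0.0], [-0.001, 0.001, -1.0]]
wrist_force: [-0.5, -0.5, -0.2]
finger_gap: 39.9
grasp_force: 0.0
```

Emit:
apply_moves([
  [0.06,0,0,0,0.07],
  [0.06,0,0,0,0.14],
  [0.06,0,0,0,0.21],
  [0.06,0,0,0,0.28],
  [0.06,0,0,0,0.35],
  [0.06,0,0,0,0.42],
  [0.06,0,0,0,0.49],
  [0.06,0,0,0,0.56],
  [0.06,0,0,0,0.63],
  [0.06,0,0,0,0.7],
  [0.06,0,0,0,0.77],
  [0.06,0,0,0,0.84],
  [0.06,0,0,0,0.92],
  [0.06,0,0,0,1.0],
  [0.06,0,0,0,1.0],
  [0.06,0,0,0,1.0],
])

```text
time: 3.18
tcp_pos: [628.2, 181.6, 242.4]
ee_rot: [[-0.273, -0.962, -0.0], [-0.962, 0.273, 0.0], [-0.0, 0.0, -1.0]]
wrist_force: [0.1, -0.5, -0.3]
finger_gap: 40.0
grasp_force: 0.0
```

Emit:
apply_moves([
  [0.06,0,0,0,0.05],
  [0.06,0,0,0,0.095],
  [0.06,0,0,0,0.095],
  [0.06,0,0,0,0.095],
])

```text
time: 3.52
tcp_pos: [628.9, 180.2, 242.4]
ee_rot: [[-0.414, -0.91, -0.0], [-0.91, 0.414, 0.0], [-0.0, 0.0, -1.0]]
wrist_force: [-0.5, -0.5, -0.1]
finger_gap: 40.1
grasp_force: 0.0
```

```bash
cat >> h.py <<'E'
T=-0.4316525;RC=np.array([[np.cos(T),-np.sin(T)],[np.sin(T),np.cos(T)]]);OC=np.array([572.5,8.95])
def where():
    s=read_state();p=np.array(s["tcp_pos"]);E=np.array(s["ee_rot"])
    print("t",s["time"],"chest xy",(RC.T@(p[:2]-OC)).round(1),"z",p[2].round(1),"yaw err",round(float(np.arctan2(E[1,0],E[0,0])-(T-np.pi/2)),3),"gap",round(s["finger_gap"],1),"F",np.round(s["wrist_force"],1),"q",np.round(s["joint_positions"],2))
E
python3 - <<'E'
from h import *
where();p=camera_params("wrist");cv2.imwrite("pics/w1.png",cv2.cvtColor(snapshot("wrist"),cv2.COLOR_RGB2BGR))
for a in((-19,96,118),(-56,84.5,70)):print(pix("wrist",[*(RC@a[:2]+OC),a[2]]))
E
```

```text
t 3.5167 chest xy [-20.4 179.1] z 242.4 yaw err 0.004 gap 40.1 F [-0.5 -0.5 -0.1] q [ 0.53  0.43  0.09 -0.   -1.22 -0.95]
[253.42576906 102.75507137]
[288.55313357  93.20381847]
```

View pics/w1.png

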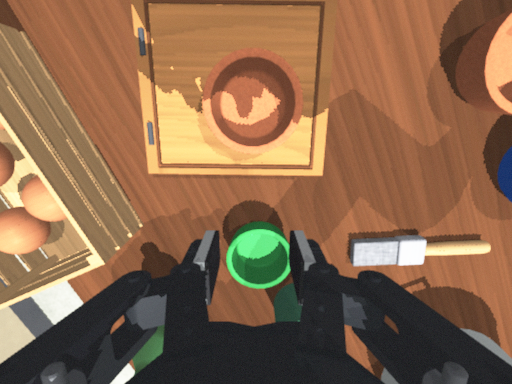

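The wrist view shows the terracotta bowl at (252,101), where (253,103) was predicted. The green bowl's rim spans rows 222-288, so I'll check its clearance for the descent.

```bash
python3 - <<'E'
from h import *
for uv in((260,222),(260,288),(226,255),(292,255)):
    print(uv,[(RC.T@(ray("wrist",uv,z)[:2]-OC)).round() for z in(30,50)])
for uv in((252,49),(252,152),(201,101),(302,101)): print(uv,(RC.T@(ray("wrist",uv,118)[:2]-OC)).round())
E
```

```text
(260, 222) [array([-28., 248.]), array([-28., 240.])]
(260, 288) [array([-29., 353.]), array([-29., 339.])]
(226, 255) [array([ 20., 299.]), array([ 17., 287.])]
(292, 255) [array([-74., 298.]), array([-71., 287.])]
(252, 49) [-18.  53.]
(252, 152) [-18. 140.]
(201, 101) [28. 95.]
(302, 101) [-63.  94.]
```

Clear by more than 50 mm. Now the descent to z 92.

Emit:
apply_moves([
  [0.06,0,-0.01,0.1,0],
  [0.06,0,-0.01,0.25,0],
  [0.06,0,-0.01,0.4,0],
  [0.06,0,-0.01,0.55,0],
  [0.06,0,-0.01,0.65,0],
  [0.06,0,-0.01,0.72,0],
  [0.06,0,-0.01,0.75,0],
  [0.06,0,-0.01,0.75,0],
  [0.06,0,-0.01,0.75,0],
])

```text
time: 4.32
tcp_pos: [631.7, 178.7, 93.0]
ee_rot: [[-0.417, -0.909, 0.001], [-0.909, 0.417, 0.0], [-0.001, -0.001, -1.0]]
wrist_force: [-0.7, -1.0, 0.5]
finger_gap: 40.1
grasp_force: 0.0
```

Emit:
apply_moves([
  [0.06,0.02,0,0,0],
  [0.06,0.05,0,0,0],
  [0.06,0.08,0,0,0],
  [0.06,0.105,0,0,0],
  [0.06,0.125,0,0,0],
  [0.06,0.14,0,0,0],
  [0.06,0.155,0,0,0],
  [0.06,0.17,0,0,0],
  [0.06,0.185,0,0,0],
  [0.06,0.2,0,0,0],
  [0.06,0.215,0,0,0],
  [0.06,0.23,0,0,0],
  [0.06,0.245,0,0,0],
  [0.06,0.26,0,0,0],
])

```text
time: 5.48
tcp_pos: [609.5, 131.1, 92.4]
ee_rot: [[-0.419, -0.908, 0.0], [-0.908, 0.419, 0.0], [-0.0, -0.0, -1.0]]
wrist_force: [0.8, 1.3, 0.8]
finger_gap: 39.9
grasp_force: 0.7
```

```bash
python3 - <<'E'
from h import *
where();a=snapshot("wrist");b=snapshot("side")[100:260,160:372];b=cv2.resize(b,(509,384),interpolation=cv2.INTER_CUBIC)
cv2.imwrite("pics/w2.png",cv2.cvtColor(cv2.resize(np.hstack([a[:,60:460],b[:,:400]]),None,fx=1,fy=1),cv2.COLOR_RGB2BGR))
E
```

```text
t 5.4833 chest xy [-17.5 126.4] z 92.4 yaw err -0.0 gap 39.9 F [0.8 1.3 0.8] q [ 0.47  0.52 -0.18  0.   -0.87 -0.9 ]
```

View pics/w2.png

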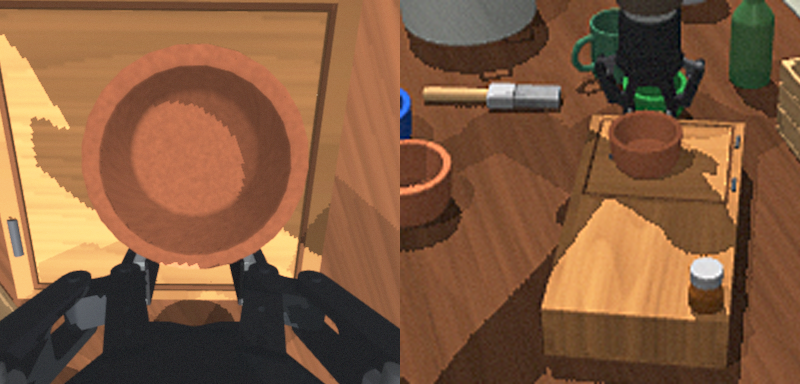

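The left half shows the bowl (centre about (195,155)) symmetric between the two fingers and touching them at about (140,260) and (250,260). It is upright and takes about 1.5 N. I'll carry on pushing slowly.

Emit:
apply_moves([
  [0.06,0.015,0,0,0],
  [0.06,0.03,0,0,0],
  [0.06,0.045,0,0,0],
  [0.06,0.06,0,0,0],
  [0.06,0.075,0,0,0],
  [0.06,0.09,0,0,0],
  [0.06,0.105,0,0,0],
  [0.06,0.12,0,0,0],
  [0.06,0.135,0,0,0],
  [0.06,0.15,0,0,0],
  [0.06,0.165,0,0,0],
  [0.06,0.18,0,0,0],
  [0.06,0.195,0,0,0],
  [0.06,0.21,0,0,0],
  [0.06,0.225,0,0,0],
  [0.06,0.24,0,0,0],
  [0.06,0.255,0,0,0],
  [0.06,0.27,0,0,0],
  [0.06,0.285,0,0,0],
  [0.06,0.3,0,0,0],
])

```text
time: 7.25
tcp_pos: [584.2, 76.5, 92.3]
ee_rot: [[-0.419, -0.908, -0.0], [-0.908, 0.419, -0.0], [0.0, 0.0, -1.0]]
wrist_force: [-0.5, 1.6, 0.9]
finger_gap: 40.3
grasp_force: 0.5
```

Emit:
apply_moves([
  [0.06,0.015,0,0,0],
  [0.06,0.03,0,0,0],
  [0.06,0.045,0,0,0],
  [0.06,0.06,0,0,0],
  [0.06,0.075,0,0,0],
  [0.06,0.09,0,0,0],
  [0.06,0.105,0,0,0],
  [0.06,0.12,0,0,0],
  [0.06,0.135,0,0,0],
  [0.06,0.15,0,0,0],
  [0.06,0.165,0,0,0],
  [0.06,0.18,0,0,0],
  [0.06,0.195,0,0,0],
  [0.06,0.21,0,0,0],
  [0.06,0.225,0,0,0],
  [0.06,0.24,0,0,0],
  [0.06,0.255,0,0,0],
  [0.06,0.27,0,0,0],
])

```text
time: 8.75
tcp_pos: [561.6, 27.4, 92.3]
ee_rot: [[-0.419, -0.908, -0.0], [-0.908, 0.419, -0.0], [0.0, 0.0, -1.0]]
wrist_force: [0.6, 1.4, 0.5]
finger_gap: 39.9
grasp_force: 0.5
```

```bash
python3 - <<'E'
from h import *
where();a=snapshot("wrist");b=snapshot("side")[100:260,160:372];b=cv2.resize(b,(509,384),interpolation=cv2.INTER_CUBIC)
cv2.imwrite("pics/w3.png",cv2.cvtColor(np.hstack([a[:,60:460],b[:,:400]]),cv2.COLOR_RGB2BGR))
E
```

```text
t 8.75 chest xy [-17.6  12.2] z 92.3 yaw err -0.0 gap 39.9 F [0.6 1.4 0.5] q [ 0.34  0.43 -0.34  0.   -0.8  -0.77]
```

View pics/w3.png

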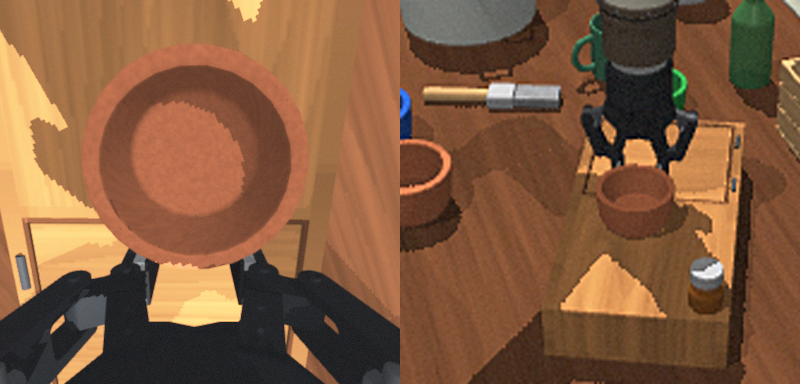

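The bowl stays upright and cradled, and its centre has not shifted relative to the fingers. I'll push the last 52 mm, ease off, then back away and rise.

Emit:
apply_moves([
  [0.06,0.015,0,0,0],
  [0.06,0.03,0,0,0],
  [0.06,0.045,0,0,0],
  [0.06,0.06,0,0,0],
  [0.06,0.075,0,0,0],
  [0.06,0.09,0,0,0],
  [0.06,0.105,0,0,0],
  [0.06,0.12,0,0,0],
  [0.06,0.135,0,0,0],
  [0.06,0.15,0,0,0],
  [0.06,0.165,0,0,0],
  [0.06,0.18,0,0,0],
  [0.06,0.195,0,0,0],
  [0.06,0.21,0,0,0],
  [0.06,0.225,0,0,0],
  [0.06,0.24,0,0,0],
  [0.06,0.25,0,0,0],
  [0.06,0.257,0,0,0],
  [0.06,0.26,0,0,0],
  [0.06,0.26,0,0,0],
])

```text
time: 10.52
tcp_pos: [539.8, -19.7, 92.3]
ee_rot: [[-0.419, -0.908, -0.0], [-0.908, 0.419, -0.0], [0.0, 0.0, -1.0]]
wrist_force: [-0.2, 0.0, 0.5]
finger_gap: 40.2
grasp_force: 0.1
```

Emit:
apply_moves([
  [0.06,-0.02,0,0,0],
  [0.06,-0.08,0,0,0],
  [0.06,-0.15,0,0,0],
  [0.06,-0.2,0,-0.05,0],
  [0.06,-0.25,0,-0.15,0],
  [0.06,-0.3,0,-0.25,0],
  [1,-0.4,0.05,-0.35,0],
  [1,-0.5,0.1,-0.4,0],
  [1,-0.6,0.19,-0.4,0],
  [1,-0.62,0.19,-0.4,0],
  [1,-0.62,0.19,-0.4,0],
  [1,-0.62,0.19,-0.4,0],
])

```text
time: 11.52
tcp_pos: [557.4, 109.8, 172.0]
ee_rot: [[-0.417, -0.909, -0.001], [-0.909, 0.417, -0.0], [0.001, 0.0, -1.0]]
wrist_force: [-0.2, 0.0, 0.0]
finger_gap: 0.1
grasp_force: 0.0
```

```bash
python3 - <<'E'
from h import *
where();a=snapshot("wrist")
print(pix("wrist",[*(RC@[-56,84.5]+OC),70]), pix("wrist",[*(RC@[-18,-92]+OC),118]))
b=snapshot("top")[112:222,195:340];b=cv2.resize(b,(360,273),interpolation=cv2.INTER_CUBIC);b=np.vstack([b,np.zeros((111,360,3),np.uint8)])
cv2.imwrite("pics/w4.png",cv2.cvtColor(np.hstack([a[:,60:460],b]),cv2.COLOR_RGB2BGR))
E
```

```text
t 11.5167 chest xy [-55.9  85.2] z 172.0 yaw err 0.001 gap 0.1 F [-0.2  0.   0. ] q [ 0.48  0.35 -0.23  0.   -0.99 -0.91]
[254.68363564 198.30796339] [186.29787712 -81.38199036]
```

View pics/w4.png

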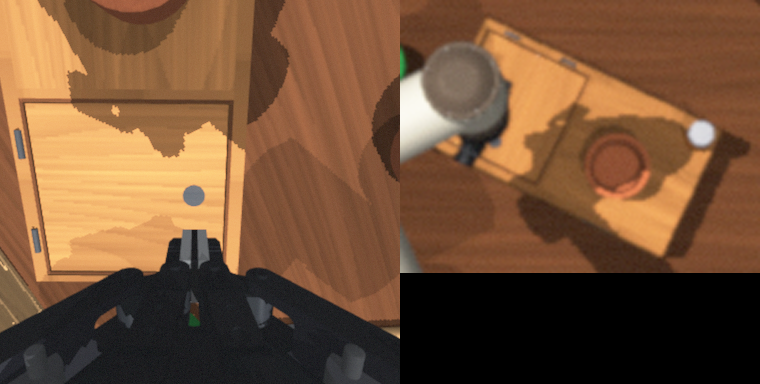

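The plate shows at wrist pixel (254,196), where (255,198) was predicted, so the closed tip is above it to about 1 mm. The bowl stands in the middle of the fixed board and the hatch is shut. Next I'll descend, then press in 1 mm steps.

Emit:
apply_moves([
  [1,0,0,0.1,0],
  [1,0,0,0.22,0],
  [1,0,0,0.32,0],
  [1,0,0,0.4,0],
  [1,0,0,0.43,0],
  [1,0,0,0.435,0],
  [1,0,0,0.435,0],
])

```text
time: 12.2
tcp_pos: [557.8, 108.5, 85.4]
ee_rot: [[-0.419, -0.908, 0.0], [-0.908, 0.419, -0.0], [0.0, -0.0, -1.0]]
wrist_force: [0.1, 0.1, -0.3]
finger_gap: -0.0
grasp_force: 0.0
```

Emit:
apply_moves([
  [1,0,0,0.005,0],
  [1,0,0,0.01,0],
  [1,0,0,0.015,0],
  [1,0,0,0.02,0],
  [1,0,0,0.025,0],
  [1,0,0,0.03,0],
  [1,0,0,0.035,0],
  [1,0,0,0.035,0],
])

```text
time: 12.87
tcp_pos: [557.6, 109.1, 79.4]
ee_rot: [[-0.418, -0.908, 0.001], [-0.908, 0.418, -0.0], [-0.0, -0.001, -1.0]]
wrist_force: [-1.5, -0.1, 5.4]
finger_gap: -0.0
grasp_force: 3.1
```

Emit:
apply_moves([
  [1,0,0,0.005,0],
  [1,0,0,0.01,0],
  [1,0,0,0.015,0],
  [1,0,0,0.02,0],
  [1,0,0,0.02,0],
])

```text
time: 13.28
tcp_pos: [557.6, 109.1, 76.0]
ee_rot: [[-0.418, -0.908, 0.001], [-0.908, 0.418, 0.0], [-0.001, -0.001, -1.0]]
wrist_force: [-2.5, -0.0, 8.1]
finger_gap: 0.1
grasp_force: 4.0
```

Emit:
apply_moves([
  [1,0,0,0.005,0],
  [1,0,0,0.01,0],
  [1,0,0,0.015,0],
  [1,0,0,0.015,0],
])

```text
time: 13.62
tcp_pos: [557.7, 109.1, 73.5]
ee_rot: [[-0.418, -0.909, 0.001], [-0.909, 0.418, -0.0], [-0.0, -0.001, -1.0]]
wrist_force: [-3.5, -0.2, 11.5]
finger_gap: -0.1
grasp_force: 5.8
```

At 11.5 N and about at the hard stop, the catch should have let go. I'll withdraw upwards.

Emit:
apply_moves([
  [1,0,0,-0.02,0],
  [1,0,0,-0.06,0],
  [1,0,0,-0.12,0],
  [1,0,0,-0.2,0],
  [1,0,0,-0.3,0],
  [1,0,0,-0.4,0],
  [1,0,0,-0.5,0],
  [1,0,0,-0.6,0],
  [1,0,0,-0.7,0],
  [1,0,0,-0.75,0],
  [1,0,0,-0.75,0],
  [1,0,0,-0.75,0],
  [1,0,0,-0.75,0],
])

```text
time: 14.7
tcp_pos: [556.5, 108.7, 219.7]
ee_rot: [[-0.419, -0.908, -0.003], [-0.908, 0.419, -0.001], [0.002, 0.002, -1.0]]
wrist_force: [-0.7, -0.0, -0.4]
finger_gap: -0.2
grasp_force: 0.0
```

```bash
python3 - <<'E'
from h import *
where();a=snapshot("wrist");b=snapshot("side")[100:260,160:372];b=cv2.resize(b,(509,384),interpolation=cv2.INTER_CUBIC)
cv2.imwrite("pics/w5.png",cv2.cvtColor(np.hstack([a[:,60:460],b[:,:400]]),cv2.COLOR_RGB2BGR))
E
```

```text
t 14.7 chest xy [-56.3  83.9] z 219.7 yaw err -0.001 gap -0.2 F [-0.7 -0.  -0.4] q [ 0.48  0.31 -0.17 -0.   -1.1  -0.91]
```

View pics/w5.png

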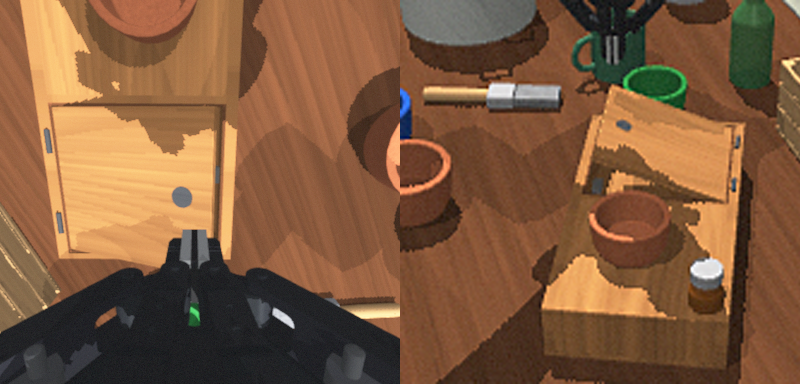

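The side view shows the hatch standing ajar (free edge at about (610,90)), the bowl upright on the board at (630,228), the jar unmoved, and the hand clear above.

```bash
python3 -c "
from cell import *
print(job_done())"
```

```text
the job is handed in; nothing more can be done
None
```

The job is handed in; no verdict came back, but the last pictures show the bowl upright on the fixed board, the hatch sprung ajar, and the hand clear after about 15 s of robot time.

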